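# Refit the cover of a gas flow control box

### The job

Put the long cover plate back on the open control box: tilt it, hook one end under the box's overhanging lip, then lower the other end so that the plate lies flat inside the raised edges, and let go. Leave the shorter cover plate and the brass regulator where they are.

Things in the scene. Friction and masses are not known exactly. Their poses are not given: they have to be found in the camera images.
- cover_handle (a point): Long cover: aluminium plate 200 (x) x 130 (y) x 5 mm, 0.35 kg, loose on the bench, black handle up; same both ways round. Point: centre of the handle's grip bar, over the plate's centre, 41 mm above its underside; z out of the plate. Bar 14 mm thick (x), 100 long (y), 20 high, on legs at its ends, 26 mm free below it.
- short_handle (a point): The same point on the other cover: a like plate with a like handle but only 130 mm long (x) by 130 mm, too short for this box. Not to be moved. The two covers lie left and right of the box, either way.
- bay (a point): Grey box fixed on the bench, 230 x 164 mm. Point: centre of the cover's recess, level with its two side ledges, 50 mm above the bench; z up, +x away from the lip. Recess: x -109 to 109, y -76 to 76 mm. Lip at the -x end, robot's side: x -109 to -77, full width, underside 20, top 25 mm above the ledges. Stop at x = 109, 18 mm above them; side walls 10 mm; all 6 mm thick.
- regulator: Loose brass pressure regulator with a gauge, about 90 mm tall and 120 mm wide, standing beyond the box; origin at the centre of its underside, z up. Not to be moved.
There are look-alikes about, which are no part of the job. What is shaped like the part that bears cover_handle but green or purple is not meant.

How it is judged:
By the outcome, as a careful person would: the job done as asked, in the order asked, and still so for the second after the job is handed in, with the robot touching nothing.
It also fails if it takes over 38 s, if anything falls off the work surface, if the arm or the gripper's body presses on something with over 40 N, if the wrist force passes 120 N, or if a joint passes its speed limit or range.

### The arm

A 7-joint arm with a two-finger parallel gripper is mounted at the origin on the work surface. World frame = base frame: x ahead of the robot, y to its left, z up, the work surface at z = 0. Lengths are in m, angles in rad, forces in N, time in s.
With the tool pointing down it reaches from about 0.425 to 0.875 m from the base axis. Payload 4.7 kg.
Tool frame: the origin (TCP) lies at the very end of the fingers, on their centre line; the grasp point (between the pads) lies 19 mm behind it; z points along the fingers, y is the line along which they close (so a half turn about z gives the same grasp; the last joint's range is limited). The gripper opens to 87 mm and grips with 3 to 60 N. Pads are 19 mm wide; open, the fingers measure 117 mm over their backs; the gripper's body (75 mm by 190 mm) begins 51 mm behind the grasp point.
Start: joints at [1.149, 0.321, -0.07, 1.45, 0.023, 1.371, -0.057], TCP at [0.274, -0.589, 0.185] pointing down, gripper open.
Joint ranges: [-2.86, 2.86], [-0.3, 2.09], [-1.38, 1.24], [0.06, 2.45], [-1.56, 4.7], [0.09, 2.05], [-2.69, 2.69]. Speed limits (rad/s): [2.57, 2.57, 3.14, 3.14, 3.14, 3.14, 3.14].

### API

Orientations are given as a rotation vector (axis times angle).
In Python, from bench import ctrl, get_image, job gives the robot as it stands.
- The arm moves only by the shell command python3 -m crank 'ROWS' [FORCE]. ROWS is JSON, a list that holds one entry, the list of rows, each a list of 5 numbers: the shift along the tool's x, y, z in mm, then the turn about the tool's z in rad, then the closure, from -1 (fully open) to 1 (shut), so that 0 is half open. A call has 1 to 10 rows; each row shifts and turns the commanded pose from where the row before left it, along the tool's axes as they then stand; what a row does not reach is not made up. A row lasts 1/12 s, in which the tool goes at most 41.7 mm and 7.16 degrees, less where a joint would pass 70% of its speed; a pose out of reach is approached as far as the arm can. A call with a gripper value outside its range is refused whole. The fingers move at their own pace and stop on an object; FORCE is the grip in N (left out, the last holds). Time passes only in rows, so rows that do not move let the fingers close. It gives the time, the measured TCP pose, the force, the opening and the grip force at its end, in the units of the state.
- ctrl.get_state(): the state, without advancing time (a new reading comes with each control period).
- get_image(name): name is "side" or "top" or "wrist"; returns a dict with "pixels" (400x640x3 uint8, red, green, blue), "fx", "fy", "cx", "cy" (pixels), "T" (4x4, takes a point from camera to world coordinates); the wrist camera has in their place "T_tool_cam" (4x4, takes a point from camera to tool coordinates, whose origin is the TCP and whose axes are the flange's). Camera axes: x right, y down, z forward; pixel columns grow to the right and rows downward; lengths in m; the calibration is good to about 2 mm. The wrist camera is an equidistant fisheye: a pixel r from the principal point sees the ray r / f radians off the axis. A picture is of the moment at which its call begins: read the wrist's pose just before it. There is no depth.
- job.close_job(): hands the job in; it is judged then, once.
The state is a dict: "time": time; "joint_positions": joint angles; "qd": joint speeds; "joint_torque": joint torques, N m; "position": TCP position; "tool_rot": TCP orientation; "ft_force": force on the tool from outside, world axes, zero at the start; "torque": the same for the moment, N m; "grip_width": opening from 0.0 (shut) to 1.0 (fully open); "grip_force": force on a finger pad.
Only numpy, scipy, OpenCV 4.12 (cv2) and the standard library are available. Lean on these libraries where they do the work, as an engineer would, in place of code of your own. Each camera call takes 0.05 s, during which the arm holds its last target. There are 200 camera calls.

## Working session

There is one attempt and no reset: what is moved stays moved. The work goes in short steps, Python scripts to look and compute and a shell command to move; the robot and the scene stay as the last step left them, time stands still between calls to the robot, and variables do not carry over. Pictures are saved under pics/ and viewed, at most 10 in all, crops included, and the job is handed in when it is done.

```bash
mkdir -p pics; ls; python3 - <<'E'
from bench import ctrl,get_image
import cv2,numpy as np
s=ctrl.get_state();print(s)
for n in("side","top"):
    d=get_image(n);cv2.imwrite(f"pics/{n}0.png",d["pixels"][:,:,::-1]);print(n,d["fx"],d["fy"],d["cx"],d["cy"],np.round(d["T"],3).tolist())
E
```

```text
pics
{'time': 0.0, 'joint_positions': array([ 1.14910729,  0.32183469, -0.07007875,  1.45169336,  0.02261511,
        1.3707708 , -0.05689359]), 'qd': array([-1.38142518e-03,  1.29798372e-03, -1.97552891e-04, -5.74116409e-04,
       -8.35958147e-05, -4.96539174e-04,  1.05701730e-03]), 'joint_torque': array([ 2.41714934e-04, -4.91285098e+01, -4.03567208e-01, -3.12526131e+01,
       -6.37806044e-02,  4.37191303e-02,  1.61109811e-04]), 'position': array([ 0.27406   , -0.58870827,  0.18364473]), 'tool_rot': array([-3.06549492e+00, -6.78786125e-01,  8.25671357e-04]), 'ft_force': array([-0.82616347, -0.7833765 , -0.33650474]), 'torque': array([0.0253159 , 0.00706257, 0.05137092]), 'grip_force': 0.0, 'grip_width': 1.0018271049920233}
side 398.6795436042906 398.6795436042906 324.35729437542216 199.5874946226087 [[-0.765, -0.392, 0.512, -0.129], [-0.644, 0.437, -0.628, 0.871], [0.022, -0.81, -0.587, 0.754], [0.0, 0.0, 0.0, 1.0]]
top 516.3317053124533 516.3317053124533 322.6846807231012 190.94057962291254 [[-0.01, -0.993, 0.12, 0.326], [-1.0, 0.01, -0.0, 0.117], [-0.001, -0.12, -0.993, 1.6], [0.0, 0.0, 0.0, 1.0]]
```

View pics/top0.png

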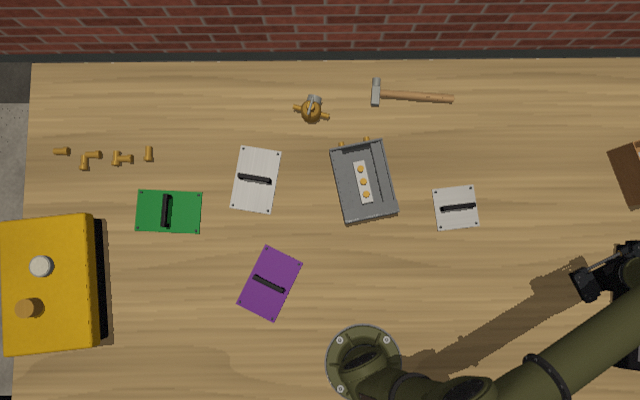

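View pics/side0.png

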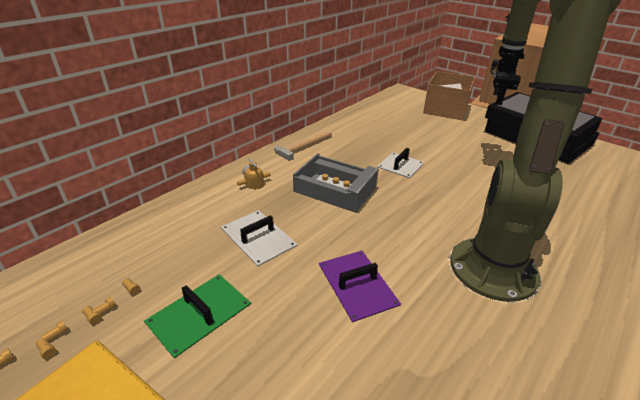

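Candidates in the top view: the white long plate (255,180), which is left of the box and my choice; the white short plate (456,208), too short; green (168,211) and purple (269,283), both decoys. The box is at (363,180) and the regulator at (311,108). The side view agrees, with the long white plate at (258,237). Next I'll check one close crop and measure.

```bash
cat > h.py <<'E'
import numpy as np,cv2
from scipy.spatial.transform import Rotation as R
from bench import ctrl,get_image
def ray(d,uv,z):
    T=np.array(d["T"]);v=T[:3,:3]@[(uv[0]-d["cx"])/d["fx"],(uv[1]-d["cy"])/d["fy"],1]
    return T[:3,3]+v*(z-T[2,3])/v[2]
def proj(d,p):
    T=np.array(d["T"]);c=T[:3,:3].T@(np.array(p)-T[:3,3]);return c[0]/c[2]*d["fx"]+d["cx"],c[1]/c[2]*d["fy"]+d["cy"]
def wcam():
    s=ctrl.get_state();d=get_image("wrist")
    T=np.eye(4);T[:3,:3]=R.from_rotvec(s["tool_rot"]).as_matrix();T[:3,3]=s["position"]
    d["Tw"]=T@np.array(d["T_tool_cam"]);return d,s
def wray(d,uv,z):
    x=np.array([uv[0]-d["cx"],uv[1]-d["cy"]]);r=np.hypot(*x);th=r/d["fx"]
    v=d["Tw"][:3,:3]@np.r_[np.sin(th)*x/max(r,1e-9),np.cos(th)]
    return d["Tw"][:3,3]+v*(z-d["Tw"][2,3])/v[2]
E
python3 - <<'E'
from h import *
d=get_image("top");im=d["pixels"];hsv=cv2.cvtColor(im,cv2.COLOR_RGB2HSV)
def big(m,x0,x1,y0,y1):
    k=np.zeros_like(m);k[y0:y1,x0:x1]=m[y0:y1,x0:x1]
    c=max(cv2.findContours(k,0,2)[0],key=cv2.contourArea);return cv2.boxPoints(cv2.minAreaRect(c))
w=((hsv[...,1]<40)&(hsv[...,2]>150)).astype(np.uint8)
g=((hsv[...,1]<60)&(hsv[...,2]<150)).astype(np.uint8)
for n,m,b,z in(("long",w,(215,300,130,230),.005),("short",w,(420,490,170,240),.005),("box",g,(315,410,125,240),.065)):
    q=big(m,*b);P=np.array([ray(d,p,z) for p in q])
    e=P[1]-P[0],P[2]-P[1];L=[np.linalg.norm(x) for x in e];a=e[int(np.argmax(L))]
    print(n,q.round().tolist(),P.mean(0).round(4),np.round(L,4),np.degrees(np.arctan2(a[1],a[0])).round(1))
# handle top of long cover
k=np.zeros(g.shape,np.uint8);k[160:200,235:275]=(hsv[160:200,235:275,2]<70)
c=max(cv2.findContours(k,0,2)[0],key=cv2.contourArea);q=cv2.boxPoints(cv2.minAreaRect(c));P=np.array([ray(d,p,.045) for p in q]);print("handle",P.round(4).tolist(),P.mean(0))
cv2.imwrite("pics/crop.png",cv2.resize(im[125:240,220:420,::-1],None,fx=4,fy=4,interpolation=2))
E
```

```text
long [[229.0, 207.0], [240.0, 144.0], [281.0, 151.0], [270.0, 214.0]] [0.5585 0.327  0.005 ] [0.2015 0.1309] -9.3
short [[432.0, 189.0], [473.0, 183.0], [479.0, 225.0], [438.0, 231.0]] [ 0.4643 -0.2942  0.005 ] [0.13   0.1306] -174.5
box [[328.0, 148.0], [383.0, 136.0], [399.0, 212.0], [345.0, 224.0]] [ 0.5436 -0.0075  0.065 ] [0.1698 0.2341] -169.2
handle [[0.5553, 0.3755, 0.045], [0.5717, 0.373, 0.045], [0.5535, 0.2712, 0.045], [0.5372, 0.2739, 0.045]] [0.55441436 0.32337703 0.045     ]
```

View pics/crop.png

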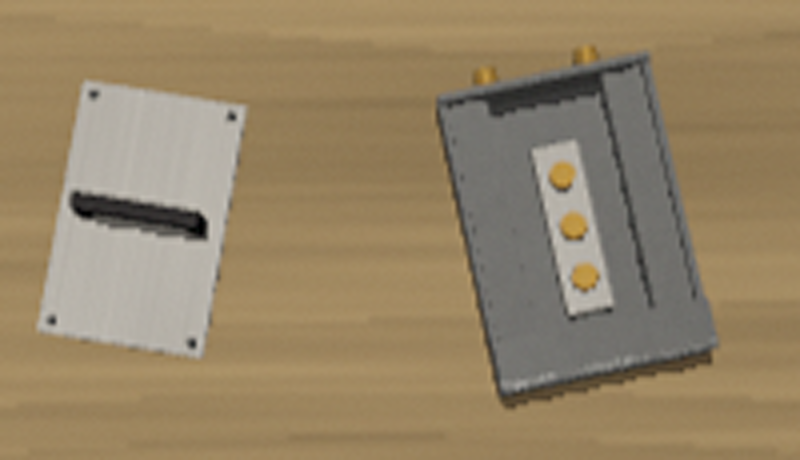

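The crop shows the long bare-aluminium plate with its bar along plate y (crop 138,215). The box's open side is visible, with the lip at the robot end (bottom, 600,370) and the stop at the top (545,80).

- **Measured poses:** plate about (0.556, 0.325) at yaw -9.3°. Box centre about (0.544, -0.007) at yaw 10.8°.
- **Tilt:** the tool can't be tilted. I'll grip the bar gently, rest the far end on the stop, and lower so the plate tilts in the pads. Then I'll slide it under the lip and lower it.

First I turn the tool and move off.

```bash
python3 -m crank '[[[0,0,0,-0.12,-1],[0,0,0,-0.12,-1],[0,0,0,-0.12,-1],[0,0,0,-0.12,-1],[0,0,0,-0.12,-1],[0,0,0,-0.12,-1],[0,0,0,-0.12,-1],[0,0,0,-0.12,-1],[0,30,0,0,-1],[0,30,0,0,-1]]]' 15; python3 -m crank '[[[35,14,0,0,-1],[35,14,0,0,-1],[35,14,0,0,-1],[35,14,0,0,-1],[35,14,0,0,-1],[35,0,0,0,-1],[35,0,0,0,-1],[35,0,0,0,-1],[35,0,0,0,-1],[35,0,0,0,-1]]]'
```

```text
time: 0.98
position: [0.3312, -0.601, 0.1849]
tool_rot: [-2.411, -2.013, 0.002]
ft_force: [0.9, 0.0, 0.0]
grip_width: 1.001
grip_force: 0.0
time: 1.82
position: [0.4632, -0.2654, 0.1845]
tool_rot: [-2.407, -2.019, 0.001]
ft_force: [0.9, 0.6, -0.7]
grip_width: 0.999
grip_force: 0.0
```

```bash
python3 -m crank '[[[35,0,0,0,-1],[35,0,0,0,-1],[35,0,0,0,-1],[35,0,0,0,-1],[35,0,0,0,-1],[35,0,0,0,-1],[35,0,0,0,-1],[35,0,0,0,-1],[35,0,0,0,-1],[35,0,0,0,-1]]]'; python3 -m crank '[[[35,0,0,0,-1],[35,0,0,0,-1],[35,0,0,0,-1],[35,0,0,0,-1],[35,0,0,0,-1],[35,0,0,0,-1],[25,0,0,0,-1],[0,0,0,0,-1],[0,0,0,0,-1]]]'
python3 - <<'E'
from h import *
d,s=wcam();im=d["pixels"];cv2.imwrite("pics/w1.png",im[:,:,::-1])
print(s["position"],s["tool_rot"],d["fx"],d["cx"],d["cy"])
E
```

```text
time: 2.65
position: [0.5241, 0.0789, 0.1847]
tool_rot: [2.407, 2.018, -0.0]
ft_force: [1.3, -1.0, -0.9]
grip_width: 0.997
grip_force: 0.0
time: 3.4
position: [0.5641, 0.3107, 0.1839]
tool_rot: [-2.402, -2.022, 0.002]
ft_force: [0.2, 0.2, 0.4]
grip_width: 1.001
grip_force: 0.0
[0.56405991 0.31068823 0.18393001] [-2.40233940e+00 -2.02217673e+00  1.74165538e-03] 309.70691628693146 319.5057591040999 197.66340591015185
```

View pics/w1.png

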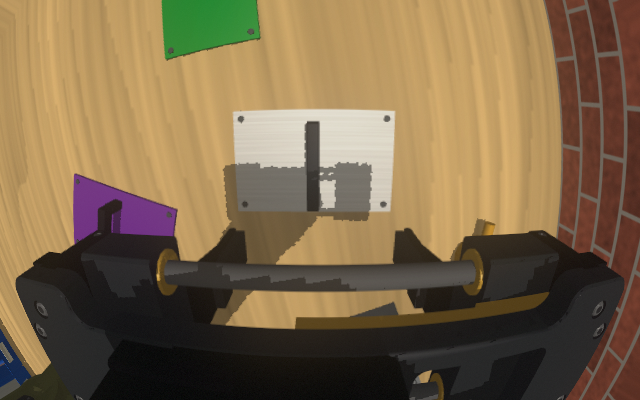

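The wrist view shows the white plate with corners at (233,111), (395,111), (391,212) and (236,210), and the bar top running from (313,122) to (313,210).

```bash
python3 - <<'E'
from h import *
d,s=wcam()
P=np.array([wray(d,p,.005) for p in((233,111),(395,111),(391,212),(236,210))]);c=P.mean(0)
print(P.round(3),c);x=(P[1]+P[2]-P[0]-P[3])/2;print("len",np.linalg.norm(x),"yaw",np.degrees(np.arctan2(x[1],x[0])))
for z in(.051,):print([wray(d,p,z).round(4) for p in((306,123),(320,123),(306,208),(320,208))])
Rm=R.from_rotvec(s["tool_rot"]).as_matrix();y=Rm[:,1];print("tool y yaw",np.degrees(np.arctan2(y[1],y[0])))
for t in(c,np.array([.556,.325,0])):print("tool mm",(Rm.T@(t-s["position"])*1000).round(1))
E
```

```text
[[0.473 0.405 0.005]
 [0.67  0.37  0.005]
 [0.649 0.241 0.005]
 [0.447 0.279 0.005]] [0.55986796 0.32356806 0.005     ]
len 0.20292095066073462 yaw -10.466902621338873
[array([0.562 , 0.3737, 0.051 ]), array([0.5767, 0.3711, 0.051 ]), array([0.5445, 0.2799, 0.051 ]), array([0.5602, 0.2772, 0.051 ])]
tool y yaw -9.976235284458696
tool mm [ 14.   -7.3 179.1]
tool mm [ 14.8 -11.4 184.1]
```

```bash
python3 -m crank '[[[14,-8,20,0,-1],[0,0,35,0,-1],[0,0,35,0,-1],[0,0,30,0,-1],[0,0,20,0,-1],[0,0,16,0,-1],[0,0,0,0,-1],[0,0,0,0,-1]]]' 15; python3 -m crank '[[[0,0,0,0,0.4],[0,0,0,0,0.7],[0,0,0,0,1],[0,0,0,0,1],[0,0,0,0,1],[0,0,0,0,1],[0,0,0,0,1],[0,0,0,0,1]]]' 15
```

```text
time: 4.17
position: [0.56, 0.3216, 0.0283]
tool_rot: [2.409, 2.015, -0.003]
ft_force: [0.3, -0.7, -0.1]
grip_width: 1.003
grip_force: 0.0
time: 4.83
position: [0.5597, 0.324, 0.0287]
tool_rot: [2.407, 2.019, -0.0]
ft_force: [0.2, 0.3, 0.2]
grip_width: 0.478
grip_force: 0.0
```

```bash
python3 -m crank '[[[0,0,0,0,1],[0,0,0,0,1],[0,0,0,0,1],[0,0,0,0,1],[0,0,0,0,1],[0,0,0,0,1],[0,0,0,0,1]]]' 15;  python3 -m crank '[[[0,0,-15,0,1],[0,0,-30,0,1],[0,0,-35,0,1],[0,0,-35,0,1],[0,0,-25,0,1],[0,0,0,0,1]]]'
```

```text
time: 5.42
position: [0.5597, 0.324, 0.0287]
tool_rot: [2.407, 2.019, -0.0]
ft_force: [-1.0, 0.9, -0.6]
grip_width: 0.019
grip_force: 0.0
time: 5.92
position: [0.5624, 0.3269, 0.1769]
tool_rot: [2.405, 2.018, 0.018]
ft_force: [0.9, 1.0, 0.7]
grip_width: 0.002
grip_force: 0.0
```

```bash
python3 - <<'E'
from h import *
d,s=wcam();print(s["position"]);a=d["pixels"];d=get_image("top");b=d["pixels"][125:240,200:400]
b=cv2.resize(b,(696,400));cv2.imwrite("pics/w2.png",cv2.resize(np.hstack([a,b]),None,fx=.595,fy=.595,interpolation=3)[:,:,::-1])
E
```

```text
[0.56241373 0.32688848 0.17688457]
```

View pics/w2.png

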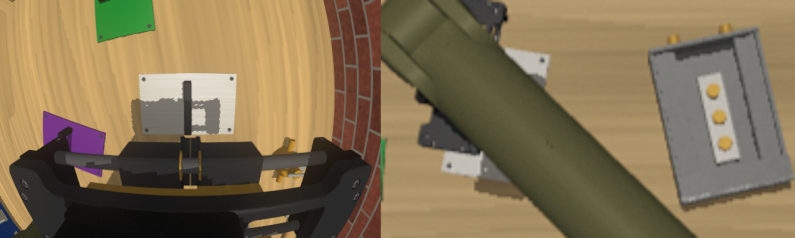

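```bash
python3 - <<'E'
from h import *
d,s=wcam();Tt=np.array(d["T_tool_cam"]);print(Tt.round(4))
def wp(p):
    c=Tt[:3,:3].T@(np.array(p)-Tt[:3,3]);r=np.hypot(c[0],c[1]);th=np.arctan2(r,c[2]);return (np.r_[d["cx"],d["cy"]]+c[:2]/r*th*d["fx"]).round(1)
for z in(-.03,0,.126,.172):print(z,wp([0,0,z]),wp([.1,0,z]))
hsv=cv2.cvtColor(d["pixels"],cv2.COLOR_RGB2HSV)
w=((hsv[...,1]<30)&(hsv[...,2]>170)).astype(np.uint8)
c=max(cv2.findContours(w,0,2)[0],key=cv2.contourArea);q=cv2.boxPoints(cv2.minAreaRect(c));print(q)
print(np.array([wray(d,p,.005) for p in q]).round(3))
d=get_image("side")
print([np.round(proj(d,p)).tolist() for p in([.56,.324,.041],s["position"])])
cv2.imwrite("pics/s2.png",d["pixels"][150:330,180:420,::-1].repeat(3,0).repeat(3,1))
E
```

```text
[[-6.000e-04 -9.611e-01 -2.763e-01  7.670e-02]
 [ 1.000e+00 -3.000e-04 -1.100e-03  8.000e-04]
 [ 1.000e-03 -2.763e-01  9.611e-01 -2.012e-01]
 [ 0.000e+00  0.000e+00  0.000e+00  1.000e+00]]
-0.03 [318.5 241.4] [318.3  69. ]
0 [318.7 223.7] [318.5  75.2]
0.126 [319.1 182.2] [319.   88.9]
0.172 [319.2 173.7] [319.1  91.6]
[[232.16489  218.7239  ]
 [235.33658  117.22927 ]
 [399.89462  122.371704]
 [396.72293  223.86633 ]]
[[0.44  0.288 0.005]
 [0.474 0.413 0.005]
 [0.668 0.372 0.005]
 [0.649 0.244 0.005]]
[[256.0, 224.0], [252.0, 185.0]]
```

View pics/s2.png

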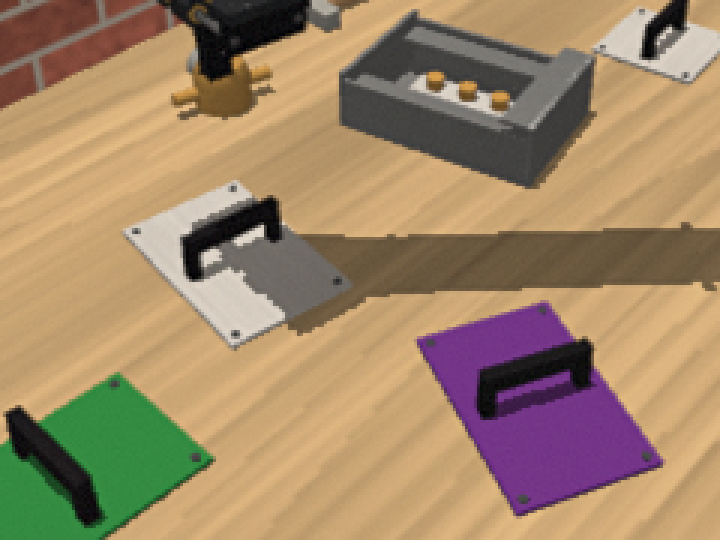

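The side crop shows the plate undisturbed, with its bar around (232,235). The closed fingertips end near (215,75), about 25 mm higher than the reported TCP would put them, and the wrist view agrees. So the fingers closed just above the bar. I'll reopen, go about 20 mm lower (safe under either reading) and close.

```bash
python3 -m crank '[[[0,0,0,0,-1],[0,0,0,0,-1],[0,0,0,0,-1],[0,0,0,0,-1],[0,0,0,0,-1],[0,0,0,0,-1],[0,0,0,0,-1],[0,0,0,0,-1],[0,0,30,0,-1],[0,0,30,0,-1]]]' 15; python3 -m crank '[[[0,2,30,0,-1],[0,0,25,0,-1],[0,0,15,0,-1],[0,0,10,0,-1],[0,0,0,0,-1]]]'
python3 - <<'E'
from h import *
d=get_image("side");s=ctrl.get_state();print(s["position"],s["ft_force"],s["grip_width"],proj(d,s["position"]))
cv2.imwrite("pics/s3.png",cv2.resize(d["pixels"][150:290,190:330,::-1],None,fx=4,fy=4,interpolation=0))
E
```

```text
time: 6.95
position: [0.5613, 0.3252, 0.1103]
tool_rot: [2.406, 2.018, 0.008]
ft_force: [-0.1, -0.6, -0.7]
grip_width: 0.686
grip_force: 0.0
time: 7.37
position: [0.5606, 0.3229, 0.0268]
tool_rot: [-2.406, -2.019, 0.005]
ft_force: [0.1, 0.9, -0.3]
grip_width: 0.983
grip_force: 0.0
[0.56151284 0.32372301 0.02855976] [0.5708411  0.41702939 0.45037896] 0.9935710823973737 (np.float64(256.39957354595225), np.float64(227.051497284929))
```

View pics/s3.png

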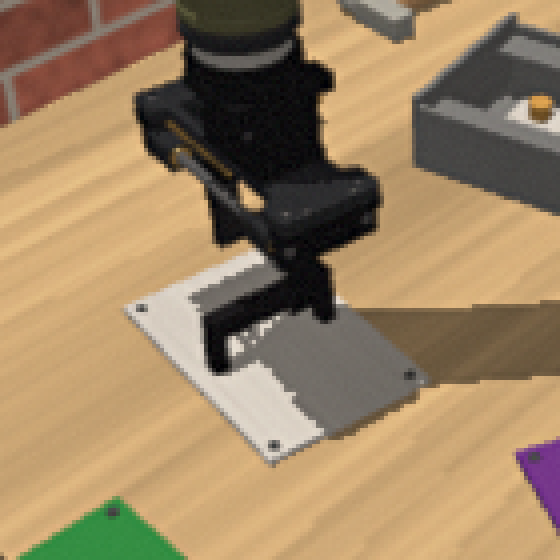

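The open fingertips at (228,245) and (310,280) end about 11 px above the projected TCP (264,308), so the real tips are about 25 mm short of it. I'll go 22 mm lower, watching the force, then close.

```bash
python3 -m crank '[[[0,0,8,0,-1],[0,0,8,0,-1],[0,0,6,0,-1],[0,0,0,0,-1]]]' 15;python3 -m crank '[[[0,0,0,0,0.5],[0,0,0,0,1],[0,0,0,0,1],[0,0,0,0,1],[0,0,0,0,1],[0,0,0,0,1],[0,0,0,0,1],[0,0,0,0,1],[0,0,0,0,1],[0,0,0,0,1]]]' 15;python3 -m crank '[[[0,0,0,0,1],[0,0,0,0,1],[0,0,0,0,1],[0,0,0,0,1],[0,0,0,0,1]]]' 15
```

```text
time: 7.75
position: [0.5611, 0.323, 0.0055]
tool_rot: [-2.407, -2.019, 0.003]
ft_force: [0.8, -0.3, -0.4]
grip_width: 0.998
grip_force: 0.0
time: 8.58
position: [0.5617, 0.3236, 0.0067]
tool_rot: [2.407, 2.019, -0.0]
ft_force: [1.2, -0.4, 0.0]
grip_width: 0.326
grip_force: 0.0
time: 9.0
position: [0.5609, 0.324, 0.0067]
tool_rot: [-2.406, -2.019, 0.001]
ft_force: [-3.5, -0.1, 1.1]
grip_width: 0.156
grip_force: 15.0
```

Gripped at 13.6 mm. Lift, check, and refine the box from the top-view corners.

```bash
python3 -m crank '[[[0,0,-15,0,1],[0,0,-30,0,1],[0,0,-35,0,1],[0,0,-35,0,1],[0,0,-25,0,1],[0,0,0,-0.12,1],[0,0,0,-0.12,1],[0,0,0,-0.12,1]]]' 15
python3 - <<'E'
from h import *
d=get_image("top")
a=[ray(d,p,.075) for p in((345.75,223.75),(398.2,211.75))];b=[ray(d,p,.068) for p in((329.25,149.5),(382,138.75))]
l,t=np.mean(a,0),np.mean(b,0);x=(t-l)[:2];L=np.linalg.norm(x);print(l,t,L,np.degrees(np.arctan2(x[1],x[0])),((l+t)/2).round(4))
for q in(a,b):
    e=q[0]-q[1];print(np.linalg.norm(e),np.degrees(np.arctan2(e[1],e[0]))-90)
s=ctrl.get_state();print(s["position"],s["tool_rot"],s["grip_width"],s["grip_force"])
E
```

```text
time: 9.67
position: [0.5628, 0.323, 0.148]
tool_rot: [1.999, 2.421, 0.002]
ft_force: [-0.4, 0.7, -4.8]
grip_width: 0.159
grip_force: 15.0
[ 0.42883262 -0.02879695  0.075     ] [0.65235101 0.01517872 0.068     ] 0.22780327743995257 11.13038436602562 [ 0.5406 -0.0068  0.0715]
0.15939426408502327 12.297963303511594
0.16295579521787812 11.13029220918851
[0.56250883 0.32280921 0.14738664] [1.99314608e+00 2.42635911e+00 6.59420959e-04] 0.15743826601720917 14.989897906780243
```

```bash
python3 -m crank '[[[-15,-3,0,0,1],[-30,-5,0,0,1],[-35,-6,0,0,1],[-35,-6,0,0,1],[-35,-6,0,0,1],[-35,-6,0,0,1],[-35,-6,0,0,1],[-35,-6,0,0,1],[-30,-5,0,0,1],[-20,-4,0,0,1]]]'; python3 -m crank '[[[-14,-1,0,0,1],[0,0,0,0,1],[0,0,0,0,1]]]'
python3 - <<'E'
from h import *
d,s=wcam();a=d["pixels"];print(s["position"],s["tool_rot"])
t=get_image("top");sd=get_image("side")["pixels"][110:270,240:430]
b=t["pixels"][110:250,270:440]
cv2.imwrite("pics/w4.png",np.vstack([np.hstack([cv2.resize(a,(400,250)),cv2.resize(sd,(297,250))])[:,:,::-1],np.hstack([cv2.resize(b,(400,330)),np.zeros((330,297,3),np.uint8)])[:,:,::-1]]))
E
```

```text
time: 10.55
position: [0.5659, 0.0085, 0.147]
tool_rot: [2.014, 2.408, -0.003]
ft_force: [0.4, 0.2, -2.5]
grip_width: 0.158
grip_force: 15.0
time: 10.8
position: [0.5675, 0.0004, 0.1469]
tool_rot: [-2.009, -2.415, -0.001]
ft_force: [0.3, 1.2, -3.1]
grip_width: 0.159
grip_force: 15.0
[5.67502984e-01 3.94219371e-04 1.46914961e-01] [-2.00917346e+00 -2.41487710e+00 -1.29523761e-03]
```

View pics/w4.png

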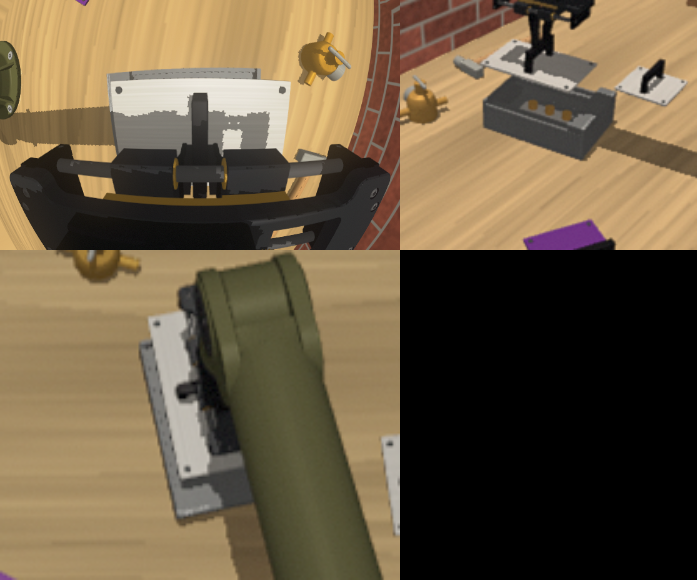

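The composite shows the plate hanging level over the box. In the top part, its left corners are at full-image (333.7,138.9) and (348.6,206.9), and the box's lip-left corner is at (345.6,224.7). Next I'll work out its pose relative to the bay.

```bash
python3 - <<'E'
from h import *
d=get_image("top");s=ctrl.get_state()
bay=np.array([.541,-.007]);a=np.radians(11.3);ex=np.array([np.cos(a),np.sin(a)]);ey=np.array([-ex[1],ex[0]])
def loc(p):return np.round([(p[:2]-bay)@ex*1e3,(p[:2]-bay)@ey*1e3],1)
P=[ray(d,p,.145) for p in((333.7,138.9),(348.6,206.9))]
e=P[0]-P[1];print("plate left corners in bay",[loc(p) for p in P],"len",np.linalg.norm(e),"yaw",np.degrees(np.arctan2(e[1],e[0])))
print("lip corner (expect -115,82)",loc(ray(d,(345.6,224.7),.075)))
print("tcp",loc(s["position"]))
Rm=R.from_rotvec(s["tool_rot"]).as_matrix();y=Rm[:,1];print("tool y yaw",np.degrees(np.arctan2(y[1],y[0])))
E
```

```text
plate left corners in bay [array([126.4,  66.6]), array([-74. ,  66.2])] len 0.20036859053360823 yaw 11.421664980363262
lip corner (expect -115,82) [-118.3   81.3]
tcp [27.7  4.4]
tool y yaw 10.786809549594095
```

```bash
python3 -m crank '[[[0,3,20,0,1],[0,0,25,0,1],[0,0,15,0,1],[0,0,6,0,1],[0,0,0,0,1],[0,0,0,0,1]]]' 12; for i in 1 2 3 4; do :; done; python3 -m crank '[[[0,0,2,0,1],[0,0,2,0,1],[0,0,0,0,1]]]'; python3 -m crank '[[[0,0,2,0,1],[0,0,2,0,1],[0,0,0,0,1]]]'
```

```text
time: 11.5
position: [0.5706, 0.0017, 0.0813]
tool_rot: [2.005, 2.418, 0.001]
ft_force: [-0.0, 0.4, -3.6]
grip_width: 0.158
grip_force: 12.0
time: 11.75
position: [0.5707, 0.0007, 0.0773]
tool_rot: [2.006, 2.416, 0.001]
ft_force: [0.3, 0.0, -3.6]
grip_width: 0.158
grip_force: 12.0
time: 12.0
position: [0.5704, 0.0006, 0.0727]
tool_rot: [2.007, 2.417, 0.0]
ft_force: [-0.6, 1.2, -2.8]
grip_width: 0.157
grip_force: 12.1
```

```bash
python3 -m crank '[[[0,0,2,0,1],[0,0,0,0,1],[0,0,0,0,1]]]'; python3 -m crank '[[[0,0,2,0,1],[0,0,0,0,1],[0,0,0,0,1]]]';python3 -m crank '[[[0,0,2,0,1],[0,0,0,0,1],[0,0,0,0,1]]]'
python3 - <<'E'
from h import *
d=get_image("side")
cv2.imwrite("pics/s5.png",cv2.resize(d["pixels"][110:230,260:410,::-1],None,fx=4,fy=4,interpolation=2))
E
```

```text
time: 12.25
position: [0.5703, 0.0006, 0.0708]
tool_rot: [2.007, 2.417, -0.0]
ft_force: [-0.4, -0.2, -1.4]
grip_width: 0.162
grip_force: 12.1
time: 12.5
position: [0.5702, 0.0006, 0.0687]
tool_rot: [2.007, 2.417, -0.0]
ft_force: [-1.1, 0.6, -0.5]
grip_width: 0.16
grip_force: 12.3
time: 12.75
position: [0.5701, 0.0007, 0.0666]
tool_rot: [-2.007, -2.417, 0.0]
ft_force: [-1.0, -0.6, 0.1]
grip_width: 0.162
grip_force: 12.3
```

View pics/s5.png

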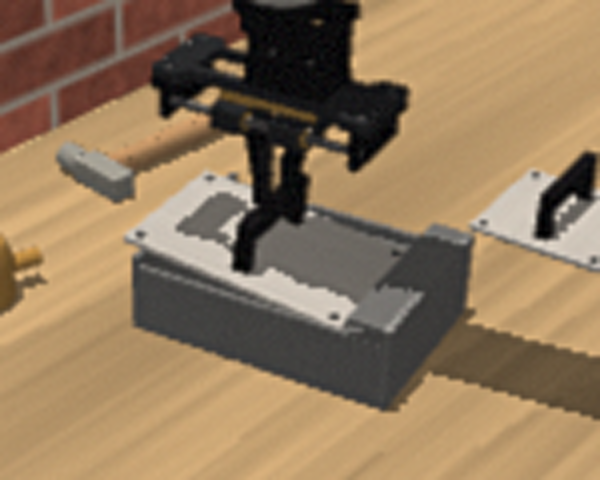

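The far end (130,240) rests on the stop, and the near end (350,320) has dropped below the lip's top. Contact is light and the plate has tilted in the grip. Now I slide it under the lip in small steps.

```bash
python3 -m crank '[[[0,-3,0,0,1],[0,-3,0,0,1],[0,-3,0,0,1],[0,0,0,0,1]]]'; python3 -m crank '[[[0,-3,0,0,1],[0,-3,0,0,1],[0,0,0,0,1]]]'
```

```text
time: 13.13
position: [0.5605, -0.0011, 0.0665]
tool_rot: [-2.007, -2.417, 0.001]
ft_force: [-1.3, -0.0, -2.2]
grip_width: 0.162
grip_force: 12.1
time: 13.38
position: [0.5546, -0.0023, 0.0665]
tool_rot: [-2.007, -2.417, 0.002]
ft_force: [-1.1, -1.4, -2.1]
grip_width: 0.16
grip_force: 12.0
```

```bash
python3 -m crank '[[[0,-3,0,0,1],[0,-3,0,0,1],[0,0,0,0,1]]]'; python3 -m crank '[[[0,-4,0,0,1],[0,-4,0,0,1],[0,0,0,0,1],[0,0,0,0,1]]]';  python3 -m crank '[[[0,0,3,0,1],[0,0,0,0,1],[0,0,0,0,1]]]'
```

```text
time: 13.63
position: [0.5487, -0.0034, 0.0665]
tool_rot: [-2.006, -2.417, 0.002]
ft_force: [-0.6, 0.5, -4.3]
grip_width: 0.161
grip_force: 11.7
time: 13.97
position: [0.5414, -0.0048, 0.0667]
tool_rot: [2.007, 2.417, -0.001]
ft_force: [-0.2, -0.3, -4.4]
grip_width: 0.158
grip_force: 11.8
time: 14.22
position: [0.5416, -0.0046, 0.0634]
tool_rot: [-2.006, -2.417, 0.0]
ft_force: [0.7, -0.1, -4.2]
grip_width: 0.157
grip_force: 11.8
```

```bash
python3 -m crank '[[[0,0,3,0,1],[0,0,2,0,1],[0,0,0,0,1]]]'; python3 -m crank '[[[0,0,1,0,1],[0,0,1,0,1],[0,0,0,0,1]]]'; python3 -m crank '[[[0,0,0.5,0,1],[0,0,0,0,1]]]'
```

```text
time: 14.47
position: [0.5416, -0.0046, 0.0583]
tool_rot: [-2.006, -2.417, 0.0]
ft_force: [-0.1, -0.9, -2.6]
grip_width: 0.159
grip_force: 11.9
time: 14.72
position: [0.5422, -0.0046, 0.0571]
tool_rot: [2.006, 2.417, 0.001]
ft_force: [-0.1, -0.0, -0.8]
grip_width: 0.161
grip_force: 12.0
time: 14.88
position: [0.5422, -0.0045, 0.0571]
tool_rot: [2.006, 2.417, 0.0]
ft_force: [-1.6, 1.2, 5.0]
grip_width: 0.162
grip_force: 12.0
```

Seated, with the force now upward. Open and retreat, then check.

```bash
python3 -m crank '[[[0,0,0,0,0],[0,0,0,0,0],[0,0,0,0,0],[0,0,0,0,0],[0,0,0,0,0],[0,0,0,0,0]]]'; python3 -m crank '[[[0,0,-10,0,0],[0,0,-20,0,0],[0,0,-30,0,0],[0,0,-35,0,0],[0,0,-35,0,0],[0,0,-20,0,0],[0,0,0,0,0],[0,0,0,0,0]]]'
python3 - <<'E'
from h import *
d=get_image("side")["pixels"][110:230,250:400];w=get_image("wrist")["pixels"]
cv2.imwrite("pics/fin.png",np.hstack([cv2.resize(d,(400,320),interpolation=2),cv2.resize(w[50:350,120:495],(400,320))])[:,:,::-1])
E
```

```text
time: 15.38
position: [0.5417, -0.0047, 0.0561]
tool_rot: [-2.007, -2.417, 0.0]
ft_force: [-0.3, 0.4, 1.0]
grip_width: 0.478
grip_force: 0.0
time: 16.05
position: [0.5427, -0.0045, 0.208]
tool_rot: [2.005, 2.415, 0.002]
ft_force: [-0.2, -0.7, -0.1]
grip_width: 0.505
grip_force: 0.0
```

View pics/fin.png

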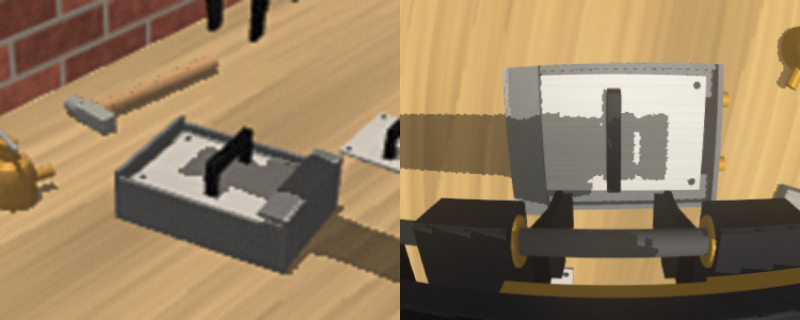

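The plate lies flat inside the raised edges, with its near end under the lip (510–540,130 in the wrist view) and its far end inside the stop (715,130). The gripper is clear and touching nothing.

```bash
python3 -c "
from bench import job
print(job.close_job())"
```

```text
the job is handed in; nothing more can be done
None
```

The long cover plate is flat in the control box with its near end under the lip, released at about 15 s of the 38 s limit and handed in; I did not touch the shorter cover or the regulator.

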